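Lid the condiment pots

TASK

The wooden lids of the four white condiment pots are piled up on the laksa counter, largest at the bottom. Take them off one at a time from the top of the pile and set each straight onto the open pot it belongs to, the one of its own shape and size, gently and not dropped, lying flat, centred and squared up so that it covers the mouth. Leave every pot standing where it is, and do not disturb the two lime halves.

Things in the scene. Friction and masses are not known exactly. Their poses are not given: they have to be found in the camera images.
- small_lid: Smallest lid: round wooden disc, 38 mm diameter, mass about 18 g, top of the pile. Its origin is the centre of its underside, z up. 15 mm thick, plain flat wood, underside flat, square edges. 
- round_lid: Larger round wooden disc lid, 58 mm diameter, about 30 g, second from the top of the pile. Its origin is the centre of its underside, z up. 15 mm thick, plain flat wood, underside flat, square edges. 
- square_lid: Square wooden lid, 62 x 62 mm, sides along its x and y, about 45 g, third from the top. Its origin is the centre of its underside, z up. 15 mm thick, plain flat wood, underside flat, square edges. 
- oblong_lid: Oblong wooden lid, 124 mm along its x by 66 mm along its y, about 90 g, lying on the counter at the bottom of the pile. Its origin is the centre of its underside, z up. 15 mm thick, plain flat wood, underside flat, square edges. 
- small_pot: Small round white stoneware pot, 34 mm outer diameter, rim 50 mm above the counter, about 180 g. Stands loose on the counter, open at the top, walls 7 mm thick, straight-sided; its lid overhangs the outside by 2 mm all round. Origin: centre of its underside, on the counter, z up; the lid's underside rests on the rim. 
- round_pot: Larger round white stoneware pot, 54 mm outer diameter, rim 52 mm above the counter, about 280 g. Stands loose on the counter, open at the top, walls 7 mm thick, straight-sided; its lid overhangs the outside by 2 mm all round. Origin: centre of its underside, on the counter, z up; the lid's underside rests on the rim. 
- square_pot: Square white stoneware pot, 58 x 58 mm outside, sides along its x and y, rim 48 mm above the counter, about 320 g. Stands loose on the counter, open at the top, walls 7 mm thick, straight-sided; its lid overhangs the outside by 2 mm all round. Origin: centre of its underside, on the counter, z up; the lid's underside rests on the rim. 
- oblong_pot: Oblong white stoneware pot, 120 mm along its x by 62 mm along its y outside, rim 42 mm above the counter, about 450 g. Stands loose on the counter, open at the top, walls 7 mm thick, straight-sided; its lid overhangs the outside by 2 mm all round. Origin: centre of its underside, on the counter, z up; the lid's underside rests on the rim. 
- lime_a: One of two lime halves, dark green domes 42 mm across and 21 mm high, cut face down in the middle of the counter; not to be disturbed. Origin: centre of its underside.
- lime_b: The other lime half, the same; not to be disturbed. Origin: centre of its underside.

How it is judged:
On the way, in this order (a step that is already met when the one before it is completed fails the run):
1. the small round lid lies flat on the small round pot (horizontal distance between small_lid and small_pot below 0.009 m and z of small_lid in the frame of small_pot between 0.046 and 0.054 m and angle between small_lid's own z axis and vertical below 0.07 rad and linear speed of small_lid below 0.02 m/s), for 0.2 s.
2. the larger round lid lies flat on the larger round pot (horizontal distance between round_lid and round_pot below 0.009 m and z of round_lid in the frame of round_pot between 0.048 and 0.056 m and angle between round_lid's own z axis and vertical below 0.07 rad and linear speed of round_lid below 0.02 m/s), for 0.2 s.
3. the square lid lies flat on the square pot (horizontal distance between square_lid and square_pot below 0.009 m and z of square_lid in the frame of square_pot between 0.044 and 0.052 m and angle between square_lid's own z axis and vertical below 0.07 rad and linear speed of square_lid below 0.02 m/s and (angle between the x axis of square_lid and the x axis of square_pot, either way round below 0.18 rad or angle between the y axis of square_lid and the x axis of square_pot, either way round below 0.18 rad)), for 0.2 s.
4. the oblong lid lies flat on the oblong pot (horizontal distance between oblong_lid and oblong_pot below 0.009 m and z of oblong_lid in the frame of oblong_pot between 0.038 and 0.046 m and angle between oblong_lid's own z axis and vertical below 0.07 rad and linear speed of oblong_lid below 0.02 m/s and angle between the x axis of oblong_lid and the x axis of oblong_pot, either way round below 0.18 rad), for 0.2 s.
At the end, for the whole second after the job is handed in: All four lids lie at rest on their own pots: centres within 9 mm sideways, underside within 4 mm of rim height, tilted less than 4 degrees, the square and oblong lids turned within 10 degrees of their pots' sides (the square one may be turned by quarter turns, the oblong one by a half turn) (all of step 1 and all of step 2 and all of step 3 and all of step 4); the robot touches nothing.
It fails at once if a pot is pushed more than 25 mm from its place or tipped (distance of any of small_pot, round_pot, square_pot, oblong_pot from where it was at the start of the episode above 0.025 m or angle between any of small_pot, round_pot, square_pot, oblong_pot's own z axis and vertical above 0.25 rad).
It fails at once if a lid is dropped (falls freely faster than 0.6 m/s, about 18 mm of fall) ((linear speed of small_lid above 0.6 m/s and contact force between the fingers and small_lid below 0.02 N) or (linear speed of round_lid above 0.6 m/s and contact force between the fingers and round_lid below 0.02 N) or (linear speed of square_lid above 0.6 m/s and contact force between the fingers and square_lid below 0.02 N) or (linear speed of oblong_lid above 0.6 m/s and contact force between the fingers and oblong_lid below 0.02 N)).
It fails at once if a lime half is shifted by more than 20 mm (distance of any of lime_a, lime_b from where it was at the start of the episode above 0.02 m).
It also fails if it takes over 115 s, if anything falls off the work surface, if the arm or the gripper's body presses on something with over 40 N, if the wrist force passes 120 N, or if a joint passes its speed limit or range.

ROBOT

A 7-joint arm with a two-finger parallel gripper is mounted at the origin on the work surface. World frame = base frame: x ahead of the robot, y to its left, z up, the work surface at z = 0. Lengths are in m, angles in rad, forces in N, time in s.
With the tool pointing down it reaches from about 0.425 to 0.875 m from the base axis. Payload 4.7 kg.
Tool frame: the origin (TCP) lies midway between the tips of the shut fingers; the grasp point (between the pads) lies 19 mm behind it; z points along the fingers, y is the line along which they close (so a half turn about z gives the same grasp; the last joint's range is limited). The gripper opens to 87 mm and grips with 3 to 60 N. Pads are 19 mm wide; open, the fingers measure 117 mm over their backs; the gripper's body (75 mm by 190 mm) begins 51 mm behind the grasp point.
Start: joints at [-1.307, 0.321, -0.07, 1.45, 0.023, 1.371, -0.057], TCP at [0.161, 0.63, 0.223] pointing down, gripper open.
Joint ranges: [-2.86, 2.86], [-0.3, 2.09], [-1.38, 1.24], [0.06, 2.45], [-1.56, 4.7], [0.09, 2.05], [-2.69, 2.69]. Speed limits (rad/s): [2.57, 2.57, 3.14, 3.14, 3.14, 3.14, 3.14].

INTERFACE

Orientations are given as a rotation vector (axis times angle).
In Python, from bench import ctrl gives the robot as it stands.
- The arm moves only by the shell command python3 inch.py 'ROWS' [FORCE]. ROWS is one flat JSON list of numbers that holds 1 to 20 rows one after another, with no inner brackets; each row has 5 numbers: dx, dy, dz in units of 25 mm, then a turn about the tool's z in units of 0.2 rad, then the opening from 0.0 (shut) to 1.0 (fully open); each row is the pose to reach, as a shift and turn from the pose commanded when the command began, along the tool's axes at that moment; what a row does not reach only later rows make up. A row lasts 1/10 s, in which the tool goes at most 0.05 m and 0.15 rad, less where a joint would pass 70% of its speed; a pose out of reach is approached as far as the arm can. The fingers move at their own pace and stop on an object; FORCE is the grip in N (left out, the last holds). Time passes only in rows, so rows that do not move let the fingers close. It prints the time, the measured TCP pose, the force, the opening and the grip force at its end. Input that does not fit is refused with a message, and nothing moves.
- ctrl.get_state(): the state, without advancing time (a new reading comes with each control period).
- ctrl.get_image(name): name is "scene" or "top" or "wrist"; returns the picture (420x560x3 uint8, red, green, blue); there is no depth.
- ctrl.camera_model(name): a dict with "vertical_fov" (degrees; the focal length in pixels is half the picture's height over the tangent of half this angle, whatever the lens; pixels are square), "cx", "cy" (the principal point, pixels), "rvec" (rotation vector, rad) and "tvec" (3), from world to camera coordinates, as OpenCV has them; the wrist camera has in their place "hand_eye" (4x4, takes a point from camera to tool coordinates, whose origin is the TCP and whose axes are the flange's). Camera axes: x right, y down, z forward; pixel columns grow to the right and rows downward; lengths in m; the calibration is good to about 2 mm. A picture is of the moment at which its call begins: read the wrist's pose just before it. camera_model takes no time and is no camera call.
- ctrl.close_job(): hands the job in; it is judged then, once.
The state is a dict: "time": time; "joint_positions": joint angles; "qd": joint speeds; "joint_torque": joint torques, N m; "position": TCP position; "tool_rot": TCP orientation; "ft_force": force on the tool from outside, world axes, zero at the start; "torque": the same for the moment, N m; "grip_width": opening from 0.0 (shut) to 1.0 (fully open); "grip_force": force on a finger pad.
Only numpy, scipy, OpenCV 4.12 (cv2) and the standard library are available. Lean on these libraries where they do the work, as an engineer would, in place of code of your own. Each camera call takes 0.05 s, during which the arm holds its last target. There are 200 camera calls.

## Working session

There is one attempt and no reset: what is moved stays moved. The work goes in short steps, Python scripts to look and compute and a shell command to move; the robot and the scene stay as the last step left them, time stands still between calls to the robot, and variables do not carry over. Pictures are saved under pics/ and viewed, at most 14 in all, crops included, and the job is handed in when it is done.

```bash
ls; mkdir -p pics; python3 - <<'E'
from bench import ctrl
import cv2
s=ctrl.get_state();print(s['time'],s['position'],s['tool_rot'],s['grip_width'])
for n in("top","scene"):
    cv2.imwrite(f"pics/{n}0.png",ctrl.get_image(n)[:,:,::-1]);print(ctrl.camera_model(n))
print(ctrl.camera_model("wrist"))
E
```

```text
bench.py
inch.py
pics
0.0 [0.16060467 0.62928182 0.22146   ] [-3.91333117e-01 -3.11702823e+00  2.98817110e-03] 1.0005883872143735
{'vertical_fov': 56.18810830940748, 'cx': 278.6213313317992, 'cy': 210.62422308204452, 'rvec': array([ 2.16613575, -2.19784568,  0.06846075]), 'tvec': array([0.01015171, 0.55552818, 0.77352276])}
{'vertical_fov': 48.74948575115945, 'cx': 289.66641040204564, 'cy': 210.99344464495738, 'rvec': array([ 1.64430657,  1.96115539, -0.73980468]), 'tvec': array([ 0.10393447, -0.37190353,  1.39581163])}
{'vertical_fov': 68.44634033136803, 'cx': 280.00216636989944, 'cy': 206.88692071359395, 'hand_eye': array([[ 1.19037595e-04, -9.62378057e-01, -2.71713931e-01,
         7.38621606e-02],
       [ 9.99999685e-01,  3.27875377e-04, -7.23196302e-04,
         3.74685536e-05],
       [ 7.85076560e-04, -2.71713760e-01,  9.62377793e-01,
        -1.61623459e-01],
       [ 0.00000000e+00,  0.00000000e+00,  0.00000000e+00,
         1.00000000e+00]])}
```

View pics/top0.png

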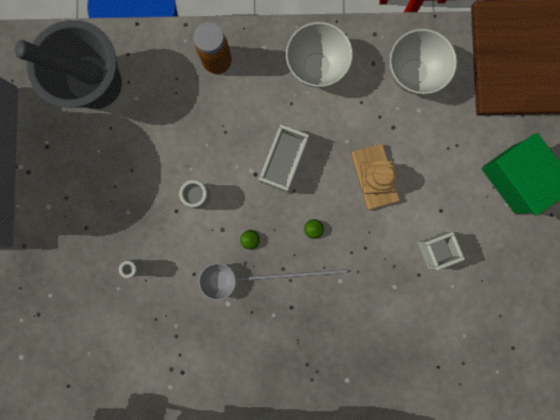

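View pics/scene0.png

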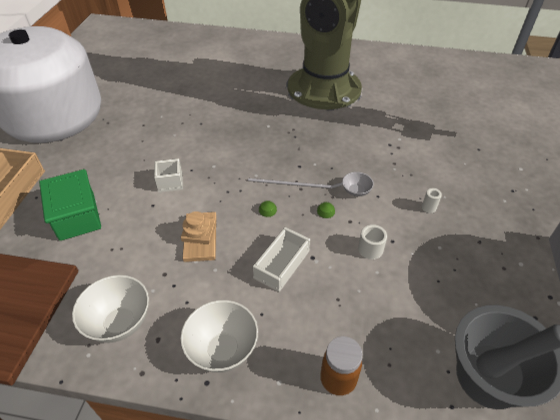

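The top view shows the small pot near (128,269), the round pot (193,194), the oblong pot (284,158), the square pot (442,251), the pile (377,177), and the limes (249,240) and (314,229). I'll enlarge the regions.

```bash
cat > h.py <<'E'
import numpy as np,cv2
from bench import ctrl
from scipy.spatial.transform import Rotation as R
def cam(n):
    m=ctrl.camera_model(n); f=210/np.tan(np.radians(m['vertical_fov'])/2)
    K=np.array([[f,0,m['cx']],[0,f,m['cy']],[0,0,1.]])
    if 'rvec' in m: return K,R.from_rotvec(m['rvec']).as_matrix(),np.array(m['tvec'])
    s=ctrl.get_state(); T=np.eye(4);T[:3,:3]=R.from_rotvec(s['tool_rot']).as_matrix();T[:3,3]=s['position']
    W=np.linalg.inv(T@m['hand_eye']); return K,W[:3,:3],W[:3,3]
def un(c,uv,z):
    K,Rm,t=c; uv=np.atleast_2d(uv).astype(float); C=-Rm.T@t
    d=(Rm.T@np.linalg.inv(K)@np.c_[uv,np.ones(len(uv))].T).T
    return (C+d*((z-C[2])/d[:,2])[:,None])[:,:2]
def pr(c,p):
    K,Rm,t=c; q=(K@(Rm@np.atleast_2d(p).T+t[:,None])).T; return q[:,:2]/q[:,2:]
def crop(img,x,y,w,h,k,name):
    cv2.imwrite(f"pics/{name}.png",cv2.resize(img[y:y+h,x:x+w],None,fx=k,fy=k,interpolation=cv2.INTER_CUBIC))
def togo(x,y,z):  # world target -> shift in tool axes from the current measured pose
    s=ctrl.get_state(); return R.from_rotvec(s['tool_rot']).inv().apply(np.array([x,y,z])-s['position'])
E
python3 - <<'E'
from h import *
i=cv2.imread('pics/top0.png')
crop(i,110,115,200,150,4,'cl'); 
a=i[140:215,340:415]; b=i[220:280,405:480]
k=7
A=cv2.resize(a,(525,525),interpolation=2);cv2.imwrite('pics/pile.png',A)
c=cam('top')
for n,uv,z in [('small',(128,269),.05),('round',(193,194),.052),('obl',(284,158),.042),('sq',(442,251),.048),('pile',(377,177),.015),('limeA',(249,240),.01),('limeB',(314,229),.01)]: print(n,un(c,uv,z).round(3))
E
```

```text
small [[0.445 0.293]]
round [[0.588 0.168]]
obl [[ 0.658 -0.01 ]]
sq [[ 0.471 -0.311]]
pile [[ 0.622 -0.199]]
limeA [[0.497 0.063]]
limeB [[ 0.518 -0.069]]
```

View pics/cl.png

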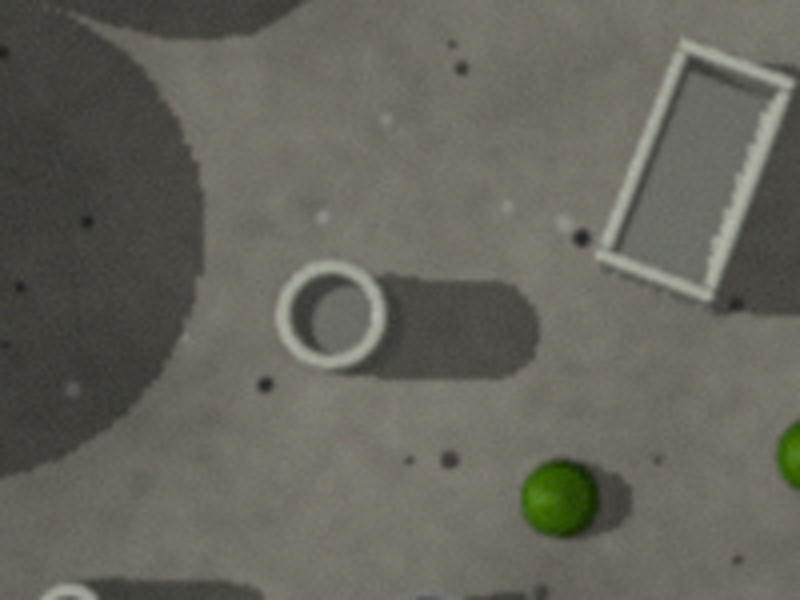

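View pics/pile.png

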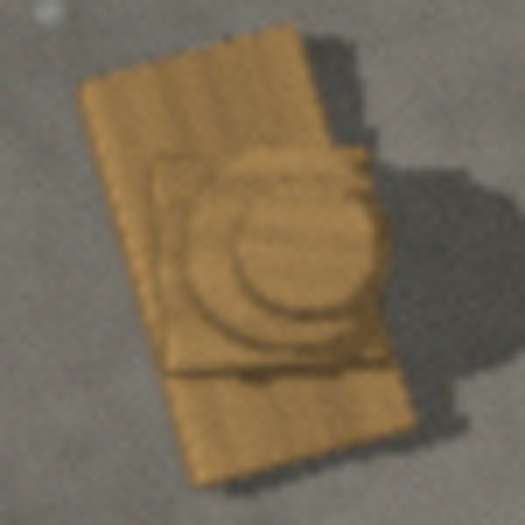

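Round pot rim is centred at crop (331,314) and the oblong rim corners are at (684,39),(795,83),(710,302),(597,255). The pile crop shows the small lid centre at (306,248), the round lid at about (288,248), and the square and oblong corners. Next are the square and small pots.

```bash
python3 - <<'E'
from h import *
i=cv2.imread('pics/top0.png')
a=cv2.resize(i[225:275,415:470],None,fx=7,fy=7,interpolation=2);b=cv2.resize(i[245:295,105:155],None,fx=7,fy=7,interpolation=2)
cv2.imwrite('pics/sq.png',np.hstack([a,b]));print(a.shape)
E
```

```text
(350, 385, 3)
```

View pics/sq.png

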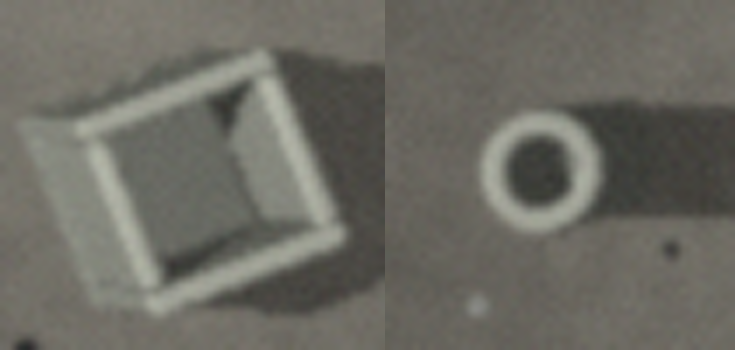

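Square rim corners are at (78,130),(268,50),(346,238),(155,314), and the small pot's rim centre is at (156,172) in its own half.

```bash
python3 - <<'E'
from h import *
c=cam('top')
def o(p,k,x,y): return (np.atleast_2d(p)+.5)/k-.5+[x,y]
def quad(n,p,k,x,y,z):
    w=un(c,o(p,k,x,y),z); e=np.roll(w,-1,0)-w
    print(n,w.mean(0).round(4),'len',np.linalg.norm(e,axis=1).round(3),'ang',np.degrees(np.arctan2(e[:,1],e[:,0])).round(1))
quad('oblpot',[(684,39),(795,83),(710,302),(597,255)],4,110,115,.042)
quad('sqpot',[(78,130),(268,50),(346,238),(155,314)],7,415,225,.048)
quad('obllid',[(80,88),(296,25),(415,422),(197,487)],7,340,140,.015)
quad('sqlid',[(155,152),(368,148),(392,362),(168,372)],7,340,140,.03)
for n,p,k,x,y,z in [('rpot',(331,314),4,110,115,.052),('spot',(156,172),7,105,245,.05),('slid',(306,248),7,340,140,.06),('rlid',(288,248),7,340,140,.045)]:print(n,un(c,o(p,k,x,y),z).round(4))
s=ctrl.get_state();print(R.from_rotvec(s['tool_rot']).as_matrix().round(3),s['position'])
E
```

```text
oblpot [ 0.6603 -0.0098] len [0.059 0.117 0.06  0.116] ang [-112.9  158.    66.4  -22.4]
sqpot [ 0.4717 -0.3166] len [0.057 0.055 0.057 0.054] ang [ -68.2 -159.9  110.6   20.6]
obllid [ 0.6239 -0.1948] len [0.066 0.121 0.066 0.121] ang [ -74.5 -165.4  105.8   14.6]
sqlid [ 0.6203 -0.1979] len [0.061 0.062 0.064 0.063] ang [ -89.8 -175.6   91.7    1.7]
rpot [[0.5899 0.1689]]
spot [[0.4449 0.2955]]
slid [[ 0.6184 -0.2002]]
rlid [[ 0.6208 -0.1991]]
[[-0.969  0.247 -0.   ]
 [ 0.247  0.969 -0.002]
 [-0.    -0.002 -1.   ]] [0.16059689 0.62932582 0.22155268]
```

```bash
python3 - <<'E'
from h import *
print(togo(.618,-.2,.16).round(3))
E
```

```text
[-0.648 -0.69   0.063]
```

Units first: shifts go in units of 25 mm and turns go in units of 0.2 rad. So -0.05 m is -2, -0.63 m is -25.2.

```bash
python3 inch.py '[-0.8, -0.8, 0, 0, 1, -2, -2, 0, 0, 1, -3.2, -3.4, 0, 0, 1, -4.4, -4.68, 0, 0, 1, -5.6, -5.96, 0, 0, 1, -6.8, -7.24, 0, 0, 1, -8, -8.52, 0, 0, 1, -9.2, -9.8, 0, 0, 1, -10.4, -11.08, 0, 0, 1, -11.6, -12.36, 0, 0, 1, -12.8, -13.64, 0, 0, 1, -14, -14.92, 0, 0, 1, -15.2, -16.2, 0, 0, 1, -16.4, -17.48, 0, 0, 1, -17.6, -18.76, 0, 0, 1, -18.8, -20, 0, 0, 1, -20, -21.28, 0, 0, 1, -21.2, -22.56, 0, 0, 1, -22.4, -24, 0, 0, 1, -23.6, -25.2, 0, 0, 1]'
python3 - <<'E'
from h import *
print(togo(.618,-.2,.16).round(3))
E
```

```text
time: 2.1
position: [0.5769, -0.1287, 0.2225]
tool_rot: [-0.392, -3.117, 0.0]
ft_force: [-0.1, 0.5, 0.0]
grip_width: 1.0
grip_force: 0.0
[-0.058 -0.059  0.062]
```

In the tool's units: 0.062 m is 2.48, -0.059 m is -2.36.

```bash
python3 inch.py '[-1.2, -1.2, 0.8, 0, 1, -2.32, -2.36, 2, 0, 1, -2.32, -2.36, 2.48, 0, 1, -2.32, -2.36, 2.48, 0, 1, -2.32, -2.36, 2.48, 0, 1]'
python3 - <<'E'
from h import *
c=cam('wrist');cv2.imwrite('pics/w1.png',ctrl.get_image('wrist')[:,:,::-1])
for n,p in [('slid',(.6184,-.2002,.06)),('rlid',(.6208,-.1991,.045)),('sq',(.6203,-.1979,.03)),('obl',(.6239,-.1948,.015))]: print(n,pr(c,p).round(0))
for L,ang,x,y,z in [((.062,.062),2,.6203,-.1979,.03),((.124,.066),14.9,.6239,-.1948,.015)]:
    q=[R.from_euler('z',ang,degrees=True).apply([a*L[0]/2,b*L[1]/2,0])+[x,y,z] for a,b in((1,1),(1,-1),(-1,-1),(-1,1))];print(pr(c,q).round(0).tolist())
E
```

```text
time: 2.6
position: [0.6182, -0.1966, 0.1608]
tool_rot: [-0.389, -3.117, -0.002]
ft_force: [0.0, 0.0, 0.4]
grip_width: 0.998
grip_force: 0.0
slid [[276. 208.]]
rlid [[278. 206.]]
sq [[279. 201.]]
obl [[283. 200.]]
[[318.0, 221.0], [258.0, 237.0], [239.0, 179.0], [302.0, 161.0]]
[[339.0, 234.0], [284.0, 262.0], [224.0, 162.0], [282.0, 129.0]]
```

View pics/w1.png

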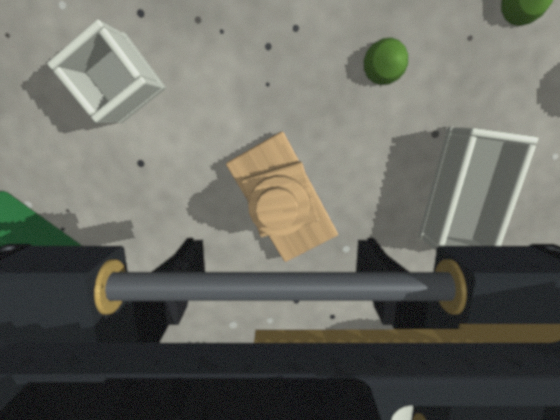

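Oblong lid corners agree with my predictions to about 2 px. The small lid centre reads about (280,204) against a predicted (276,208), so I'll enlarge it.

```bash
python3 - <<'E'
from h import *
i=cv2.imread('pics/w1.png');crop(cv2.convertScaleAbs(i,alpha=1.2),220,125,125,140,4,'w1c')
E
```

```text
(no output)
```

View pics/w1c.png

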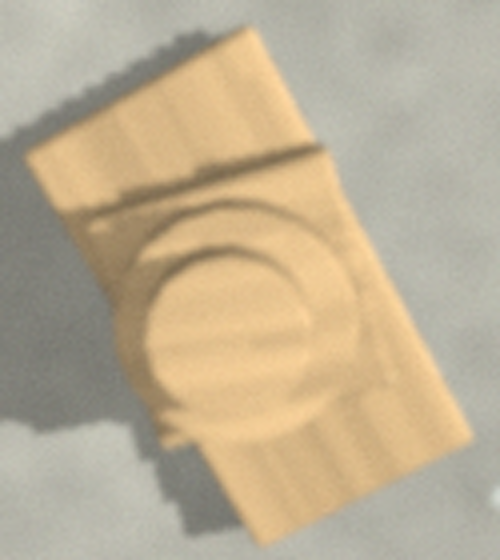

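In this crop the small lid centre is (229,333), the round lid centre (238,323), the oblong corners (25,157),(253,26),(474,438),(262,547), and the square corners about (90,218),(328,150),(395,385),(165,445).

```bash
python3 - <<'E'
from h import *
c=cam('wrist')
o=lambda p:(np.atleast_2d(p)+.5)/4-.5+[220,125]
def quad(n,p,z):
    w=un(c,o(p),z); e=np.roll(w,-1,0)-w
    print(n,w.mean(0).round(4),'len',np.linalg.norm(e,axis=1).round(3),'ang',np.degrees(np.arctan2(e[:,1],e[:,0])).round(1))
quad('obl',[(25,157),(253,26),(474,438),(262,547)],.015)
quad('sq',[(90,218),(328,150),(395,385),(165,445)],.03)
print(un(c,o((229,333)),.06),un(c,o((238,323)),.045))
print(togo(.618,-.2,.048))
E
```

```text
obl [ 0.6258 -0.1939] len [0.065 0.122 0.065 0.122] ang [ 105.    14.8  -74.8 -165. ]
sq [ 0.6214 -0.1962] len [0.059 0.061 0.06  0.061] ang [  91.8    2.8  -88.7 -177.9]
[[ 0.61960693 -0.19942581]] [[ 0.62190611 -0.19798157]]
[ 3.83003469e-05 -3.90455942e-03  1.13700666e-01]
```

In the tool's units: 0.113 m is 4.52, 0.108 m is 4.32.

```bash
python3 inch.py '[-0.08, -0.12, 1.2, 0, 1, -0.08, -0.12, 2.4, 0, 0.8, -0.08, -0.12, 3.4, 0, 0.7, -0.08, -0.12, 4, 0, 0.6, -0.08, -0.12, 4.32, 0, 0.55, -0.08, -0.12, 4.52, 0, 0.55, -0.08, -0.12, 4.52, 0, 0.55, -0.08, -0.12, 4.52, 0, 0.3, -0.08, -0.12, 4.52, 0, 0.3, -0.08, -0.12, 4.52, 0, 0.3, -0.08, -0.12, 4.52, 0, 0.3, -0.08, -0.12, 4.52, 0, 0.3]' 12
```

```text
time: 3.85
position: [0.6202, -0.2016, 0.0485]
tool_rot: [0.391, 3.116, 0.0]
ft_force: [-0.7, -0.3, 5.7]
grip_width: 0.43
grip_force: 12.0
```

In the tool's units: -0.12 m is -4.8, -0.09 m is -3.6.

```bash
python3 inch.py '[0, 0, -0.16, 0, 0.3, 0, 0, -0.4, 0, 0.3, 0, 0, -1.2, 0, 0.3, 0, 0, -2.4, 0, 0.3, 0, 0, -3.6, 0, 0.3, 0, 0, -4.8, 0, 0.3, 0, 0, -4.8, 0, 0.3, 0, 0, -4.8, 0, 0.3]'
python3 - <<'E'
from h import *
c=cam('wrist');i=ctrl.get_image('wrist')[:,:,::-1];cv2.imwrite('pics/w2.png',i)
s=ctrl.get_state();print(s['ft_force'],s['position'],togo(.4449,.2955,.17))
E
```

```text
time: 4.65
position: [0.6196, -0.2014, 0.1681]
tool_rot: [0.391, 3.116, 0.0]
ft_force: [-0.5, 0.4, -0.5]
grip_width: 0.432
grip_force: 12.0
[-0.5479336   0.38041787  0.4708179 ] [ 0.61898111 -0.20102635  0.16686447] [ 0.29139398  0.43810384 -0.00265702]
```

View pics/w2.png

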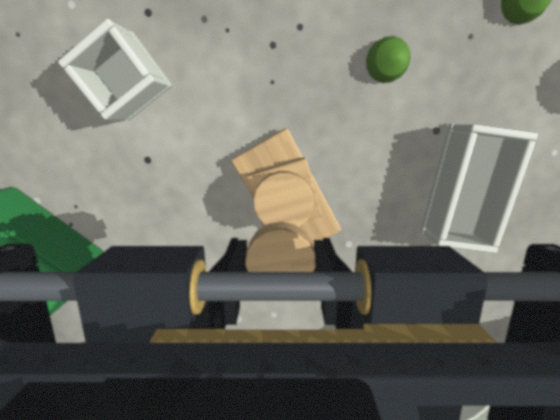

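The small lid is held level between the fingers (centre about (280,250)), and the round lid remains on the pile. Next I carry it to the small pot.

In the tool's units: 0.438 m is 17.52, 0.045 m is 1.8.

```bash
python3 inch.py '[0.4, 0.6, 0, 0, 0.3, 1.2, 1.8, 0, 0, 0.3, 2.2, 3.32, 0, 0, 0.3, 3.2, 4.8, 0, 0, 0.3, 4.2, 6.32, 0, 0, 0.3, 5.2, 7.8, 0, 0, 0.3, 6.2, 9.32, 0, 0, 0.3, 7.2, 10.8, 0, 0, 0.3, 8.2, 12.32, 0, 0, 0.3, 9.2, 13.84, 0, 0, 0.3, 10.2, 15.32, 0, 0, 0.3, 11, 16.52, 0, 0, 0.3, 11.44, 17.2, 0, 0, 0.3, 11.64, 17.52, 0, 0, 0.3, 11.64, 17.52, 0, 0, 0.3, 11.64, 17.52, 0, 0, 0.3]'
python3 - <<'E'
from h import *
c=cam('wrist');cv2.imwrite('pics/w3.png',ctrl.get_image('wrist')[:,:,::-1])
print(togo(.4449,.2955,.06),ctrl.get_state()['joint_positions'][6])
print(pr(c,(.4449,.2955,.05)))
E
```

```text
time: 6.3
position: [0.4462, 0.2932, 0.1669]
tool_rot: [-0.394, -3.116, 0.003]
ft_force: [1.0, 0.1, -0.1]
grip_width: 0.432
grip_force: 12.0
[0.00217306 0.00213557 0.10718057] 0.7336544680164447
[[282.40304953 200.05631824]]
```

View pics/w3.png

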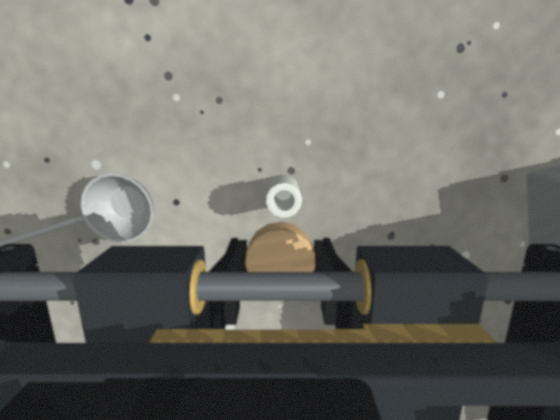

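The pot rim is at (284,200) against a predicted (282,200), so alignment is good. Lowering.

```bash
python3 inch.py '[0.08, 0.12, 0.8, 0, 0.3, 0.08, 0.12, 2, 0, 0.3, 0.08, 0.12, 3.2, 0, 0.3, 0.08, 0.12, 3.8, 0, 0.3, 0.08, 0.12, 4.16, 0, 0.3, 0.08, 0.12, 4.32, 0, 0.3, 0.08, 0.12, 4.4, 0, 0.3, 0.08, 0.12, 4.4, 0, 0.3, 0.08, 0.12, 4.4, 0, 0.3]'
```

```text
time: 7.25
position: [0.4452, 0.2989, 0.0585]
tool_rot: [0.391, 3.116, 0.002]
ft_force: [1.1, -0.1, 0.3]
grip_width: 0.431
grip_force: 12.0
```

In the tool's units: 0.003 m is 0.12, 0.002 m is 0.08.

```bash
python3 inch.py '[0, 0, 0.04, 0, 0.3, 0, 0, 0.08, 0, 0.3, 0, 0, 0.12, 0, 0.3, 0, 0, 0.12, 0, 0.3]'
```

```text
time: 7.65
position: [0.4445, 0.2983, 0.0544]
tool_rot: [-0.391, -3.117, 0.0]
ft_force: [0.0, -0.2, 0.0]
grip_width: 0.435
grip_force: 12.0
```

In the tool's units: 0.0015 m is 0.06, -0.001 m is -0.04.

```bash
python3 inch.py '[0, -0.04, 0.04, 0, 0.3, 0, -0.04, 0.06, 0, 0.3, 0, -0.04, 0.08, 0, 0.3, 0, -0.04, 0.08, 0, 0.3]'
```

```text
time: 8.05
position: [0.4445, 0.2975, 0.0535]
tool_rot: [-0.391, -3.117, -0.001]
ft_force: [-2.7, -1.6, 7.6]
grip_width: 0.431
grip_force: 12.0
```

Contact with the rim, 7.6 N. I'll release slowly and rise.

```bash
python3 inch.py '[0, 0, -0.02, 0, 0.3, 0, 0, -0.02, 0, 0.5, 0, 0, -0.02, 0, 0.55, 0, 0, -0.02, 0, 0.6, 0, 0, -0.02, 0, 0.6, 0, 0, -0.8, 0, 0.7, 0, 0, -2.4, 0, 1, 0, 0, -4, 0, 1, 0, 0, -4.8, 0, 1, 0, 0, -4.8, 0, 1]'
python3 - <<'E'
from h import *
c=cam('wrist');i=ctrl.get_image('wrist')[:,:,::-1];crop(i,180,120,200,150,4,'w4')
print(((pr(c,(.4449,.2965,.065))-[180,120])*4),togo(.6214,-.1985,.17),ctrl.get_state()['time'])
E
```

```text
time: 9.05
position: [0.4463, 0.2987, 0.1761]
tool_rot: [0.391, 3.113, 0.008]
ft_force: [-0.1, 0.9, 0.3]
grip_width: 0.953
grip_force: 0.0
[[386.87605382 329.3186502 ]] [-0.29351224 -0.43751598  0.00309217] 9.1
```

View pics/w4.png

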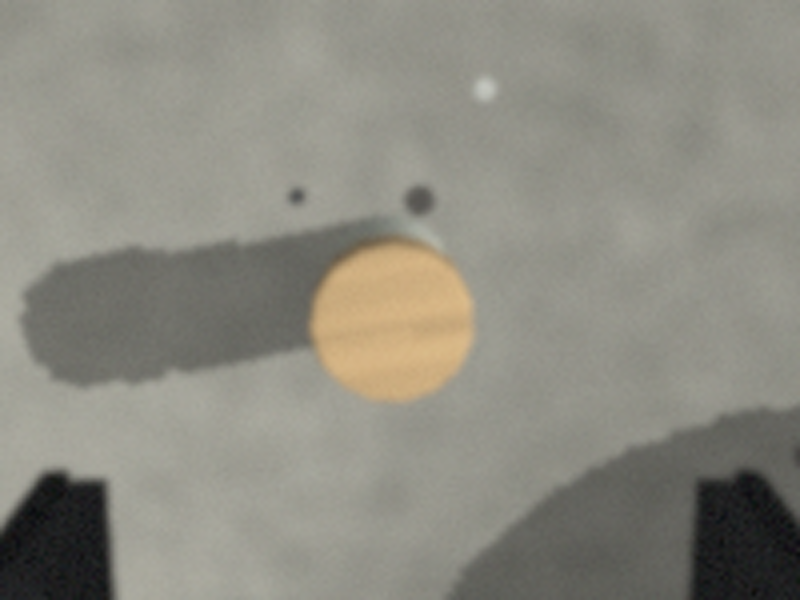

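The small lid sits flat on its pot, centred at (393,320) against a predicted (387,329), about 2 mm off. Next is the round lid.

In the tool's units: -0.437 m is -17.48, -0.293 m is -11.72.

```bash
python3 inch.py '[-0.4, -0.6, 0, 0, 1, -1.2, -1.8, 0, 0, 1, -2.2, -3.32, 0, 0, 1, -3.2, -4.8, 0, 0, 1, -4.2, -6.32, 0, 0, 1, -5.2, -7.8, 0, 0, 1, -6.2, -9.32, 0, 0, 1, -7.2, -10.8, 0, 0, 1, -8.2, -12.32, 0, 0, 1, -9.2, -13.84, 0, 0, 1, -10.2, -15.32, 0, 0, 1, -11, -16.52, 0, 0, 1, -11.44, -17.2, 0, 0, 1, -11.72, -17.48, 0, 0, 1, -11.72, -17.48, 0, 0, 1, -11.72, -17.48, 2, 0, 1, -11.72, -17.48, 2.8, 0, 1, -11.72, -17.48, 2.8, 0, 1]'
python3 - <<'E'
from h import *
print(togo(.6214,-.1985,.033))
E
```

```text
time: 10.9
position: [0.6177, -0.1947, 0.0983]
tool_rot: [-0.386, -3.11, -0.004]
ft_force: [-0.0, 0.2, -0.0]
grip_width: 0.996
grip_force: 0.0
[-0.00507039 -0.00285733  0.06528683]
```

```bash
python3 inch.py '[-0.2, -0.12, 0.8, 0, 1, -0.2, -0.12, 1.8, 0, 0.85, -0.2, -0.12, 2.32, 0, 0.8, -0.2, -0.12, 2.56, 0, 0.8, -0.2, -0.12, 2.6, 0, 0.8, -0.2, -0.12, 2.6, 0, 0.75, -0.2, -0.12, 2.6, 0, 0.5, -0.2, -0.12, 2.6, 0, 0.5, -0.2, -0.12, 2.6, 0, 0.5, -0.2, -0.12, 2.6, 0, 0.5]' 12
```

```text
time: 11.9
position: [0.625, -0.2026, 0.0386]
tool_rot: [0.391, 3.116, 0.001]
ft_force: [0.1, 1.5, 5.2]
grip_width: 0.658
grip_force: 12.0
```

```bash
python3 inch.py '[0, 0, -0.16, 0, 0.5, 0, 0, -0.4, 0, 0.5, 0, 0, -1.2, 0, 0.5, 0, 0, -2.4, 0, 0.5, 0, 0, -4, 0, 0.5, 0, 0, -5.2, 0, 0.5, 0, 0, -5.2, 0, 0.5, 0, 0, -5.2, 0, 0.5]'
python3 - <<'E'
from h import *
s=ctrl.get_state();print(s['ft_force'],s['position'],togo(.5899,.1689,.165))
E
```

```text
time: 12.7
position: [0.6244, -0.2028, 0.1681]
tool_rot: [0.391, 3.116, 0.0]
ft_force: [-0.2, 0.4, -0.3]
grip_width: 0.659
grip_force: 12.0
[-0.23099772  0.43179283 -0.31985151] [ 0.6244118  -0.20276572  0.16809798] [0.1253645  0.35158257 0.00308358]
```

```bash
python3 - <<'E'
from h import *
c=cam('wrist');i=ctrl.get_image('wrist')[:,:,::-1].copy();s=ctrl.get_state();Rm=R.from_rotvec(s['tool_rot'])
a=np.linspace(0,2*np.pi,73)
for off,col in((0,(255,0,0)),(.0045,(0,0,255))):
    p=np.c_[off+.029*np.cos(a),.029*np.sin(a),np.full(73,-.0065)]   # top face of the lid
    cv2.polylines(i,[pr(c,Rm.apply(p)+s['position']).round().astype(int)],True,col,1)
crop(i,180,110,200,150,4,'w5');print(s['position'],togo(.5899,.1689,.165))
E
```

```text
[ 0.6237857  -0.20228909  0.16679889] [0.12459348 0.35129048 0.00206998]
```

View pics/w5.png

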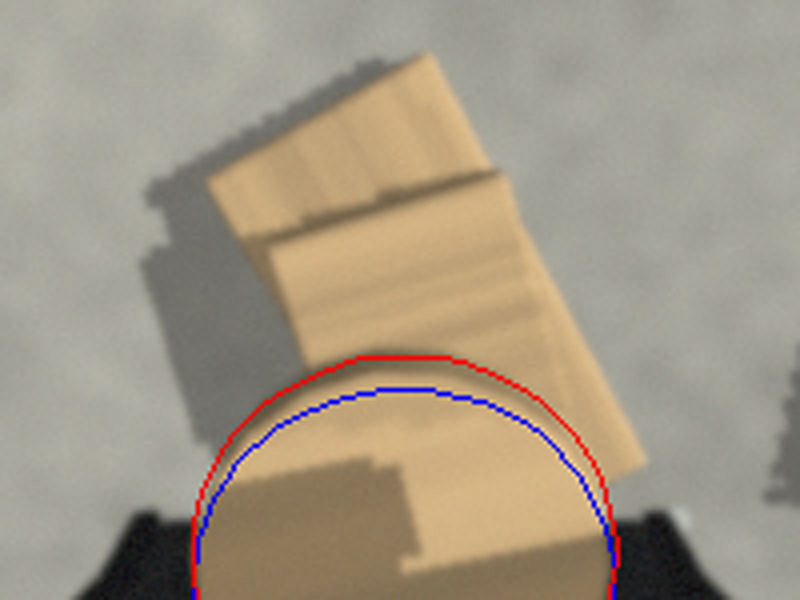

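The lid's far edge lies at y≈368 in the crop, between the two overlays, so the lid centre is about 3 mm along tool x from the TCP. I'll allow for that.

In the tool's units: 0.351 m is 14.04, 0.2 m is 8.

```bash
python3 inch.py '[0.4, 0.8, 0, 0, 0.5, 0.92, 2.4, 0, 0, 0.5, 1.6, 4.2, 0, 0, 0.5, 2.2, 6, 0, 0, 0.5, 2.88, 8, 0, 0, 0.5, 3.52, 10, 0, 0, 0.5, 4.16, 11.8, 0, 0, 0.5, 4.6, 13.2, 0, 0, 0.5, 4.8, 13.88, 0, 0, 0.5, 4.88, 14.04, 0, 0, 0.5, 4.88, 14.04, 0, 0, 0.5, 4.88, 14.04, 0, 0, 0.5, 4.88, 14.04, 1.2, 0, 0.5, 4.88, 14.04, 2.4, 0, 0.5, 4.88, 14.04, 3.2, 0, 0.5, 4.88, 14.04, 3.6, 0, 0.5, 4.88, 14.04, 3.8, 0, 0.5, 4.88, 14.04, 3.8, 0, 0.5, 4.88, 14.04, 3.8, 0, 0.5, 4.88, 14.04, 3.8, 0, 0.5]'
python3 - <<'E'
from h import *
print(togo(.5899,.1689,.0606)-[.003,0,0],ctrl.get_state()['position'])
E
```

```text
time: 14.75
position: [0.5938, 0.1678, 0.0738]
tool_rot: [0.391, 3.115, 0.002]
ft_force: [0.1, -0.3, -0.8]
grip_width: 0.659
grip_force: 12.0
[0.0010596  0.00011719 0.0131919 ] [0.59377835 0.16777059 0.0737986 ]
```

```bash
python3 inch.py '[0.04, 0, 0.16, 0, 0.5, 0.04, 0, 0.32, 0, 0.5, 0.04, 0, 0.42, 0, 0.5, 0.04, 0, 0.46, 0, 0.5, 0.04, 0, 0.46, 0, 0.5]'
```

```text
time: 15.25
position: [0.5918, 0.1678, 0.0609]
tool_rot: [-0.391, -3.117, 0.0]
ft_force: [0.2, 0.3, -0.7]
grip_width: 0.66
grip_force: 12.0
```

```bash
python3 inch.py '[0, 0, 0.04, 0, 0.5, 0, 0, 0.08, 0, 0.5, 0, 0, 0.08, 0, 0.5]'
```

```text
time: 15.55
position: [0.5921, 0.1679, 0.0605]
tool_rot: [-0.392, -3.117, -0.001]
ft_force: [-3.1, -1.3, 7.4]
grip_width: 0.658
grip_force: 12.0
```

Contact. Release and rise, then go back toward the pile for a look.

In the tool's units: -0.11 m is -4.4, -0.1 m is -4.

```bash
python3 inch.py '[0, 0, -0.02, 0, 0.5, 0, 0, -0.02, 0, 0.7, 0, 0, -0.02, 0, 0.75, 0, 0, -0.02, 0, 0.8, 0, 0, -0.02, 0, 0.85, 0, 0, -0.8, 0, 0.9, 0, 0, -2.4, 0, 1, 0, 0, -4, 0, 1, 0, 0, -4.4, 0, 1, 0, 0, -4.4, 0, 1, 0, 0, -4.4, 0, 1]'
python3 - <<'E'
from h import *
c=cam('wrist');i=ctrl.get_image('wrist')[:,:,::-1]
print(((pr(c,(.5899,.1689,.067))-[180,120])*4),togo(.6208,-.197,.17))
crop(i,180,120,200,150,4,'w6')
E
```

```text
time: 16.65
position: [0.5912, 0.168, 0.1679]
tool_rot: [-0.391, -3.116, 0.001]
ft_force: [-0.9, 0.3, -0.5]
grip_width: 0.998
grip_force: 0.0
[[403.71083844 340.62420898]] [-0.11917748 -0.3461302  -0.00248767]
```

View pics/w6.png

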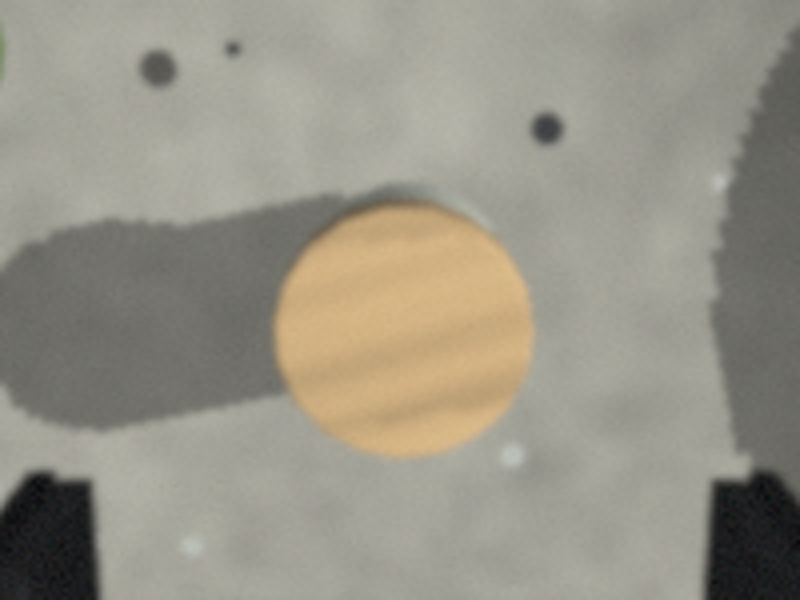

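The round lid sits flat and centred, (404,330) against (404,340) predicted, about 2 mm off. For the square lid I turn the tool so it closes along world x and look again.

In the tool's units: -0.15 m is -6, -0.02 m is -0.8, 1 rad is 5.

```bash
python3 inch.py '[-0.4, -0.8, 0, 0.5, 1, -0.92, -2.4, 0, 1, 1, -1.6, -4.2, 0, 1.65, 1, -2.2, -6, 0, 2.3, 1, -2.88, -8, 0, 3, 1, -3.52, -10, 0, 3.65, 1, -4.16, -11.8, 0, 4.3, 1, -4.52, -13.2, 0, 5, 1, -4.72, -13.68, 0, 5.6, 1, -4.76, -13.84, 0, 6.1, 1, -4.76, -13.84, 0, 6.4, 1, -4.76, -13.84, 0, 6.4, 1, -4.76, -13.84, 0, 6.4, 1, -4.76, -13.84, 0, 6.4, 1]'
python3 - <<'E'
from h import *
c=cam('wrist');i=ctrl.get_image('wrist')[:,:,::-1];s=ctrl.get_state();M=R.from_rotvec(s['tool_rot']).as_matrix()
print(s['position'],np.degrees(np.arctan2(M[1,1],M[0,1])))
cv2.imwrite('pics/w7f.png',i);crop(i,190,90,180,150,4,'w7')
E
```

```text
time: 18.1
position: [0.6214, -0.1963, 0.1683]
tool_rot: [-2.173, -2.267, 0.001]
ft_force: [0.9, -0.3, 0.1]
grip_width: 1.004
grip_force: 0.0
[ 0.62155627 -0.19632946  0.1685774 ] 2.426611932748741
```

View pics/w7.png

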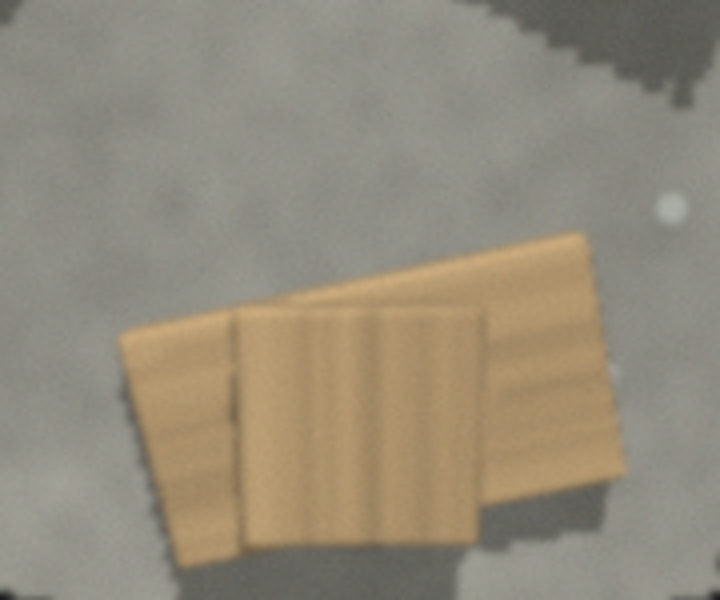

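Square lid corners in the crop are (238,308),(484,308),(480,544),(245,548) and the oblong's are (120,335),(582,233),(625,473),(180,568).

```bash
python3 - <<'E'
from h import *
c=cam('wrist')
o=lambda p:(np.atleast_2d(p)+.5)/4-.5+[190,90]
def quad(n,p,z):
    w=un(c,o(p),z); e=np.roll(w,-1,0)-w
    print(n,w.mean(0).round(4),'len',np.linalg.norm(e,axis=1).round(3),'ang',np.degrees(np.arctan2(e[:,1],e[:,0])).round(1))
    return w.mean(0)
quad('obl',[(120,335),(582,233),(625,473),(180,568)],.015)
w=quad('sq',[(238,308),(484,308),(480,544),(245,548)],.03)
print(togo(*w,.02))
E
```

```text
obl [ 0.6253 -0.194 ] len [0.12  0.064 0.122 0.065] ang [  14.9  -74.6 -164.9  103.9]
sq [ 0.622  -0.1969] len [0.06  0.061 0.06  0.062] ang [   2.4  -87.  -176.5   92.5]
[-0.00064272  0.00050317  0.14857692]
```

```bash
python3 inch.py '[0, 0, 1.2, 0, 1, 0, 0, 2.8, 0, 1, 0, 0, 4.2, 0, 1, 0, 0, 5.2, 0, 0.9, 0, 0, 5.64, 0, 0.85, 0, 0, 5.8, 0, 0.85, 0, 0, 5.88, 0, 0.85, 0, 0, 5.88, 0, 0.8, 0, 0, 5.88, 0, 0.6, 0, 0, 5.88, 0, 0.6, 0, 0, 5.88, 0, 0.6, 0, 0, 5.88, 0, 0.6]' 15
```

```text
time: 19.35
position: [0.6223, -0.197, 0.0231]
tool_rot: [2.175, 2.266, 0.002]
ft_force: [-1.2, 0.7, 6.9]
grip_width: 0.708
grip_force: 15.0
```

```bash
python3 inch.py '[0, 0, -0.16, 0, 0.5, 0, 0, -0.4, 0, 0.5, 0, 0, -1.2, 0, 0.5, 0, 0, -2.8, 0, 0.5, 0, 0, -4.4, 0, 0.5, 0, 0, -5.6, 0, 0.5, 0, 0, -5.6, 0, 0.5, 0, 0, -5.6, 0, 0.5]'
python3 - <<'E'
from h import *
print(togo(.4717,-.3166,.165))
c=cam('wrist');i=ctrl.get_image('wrist')[:,:,::-1];crop(i,190,90,180,150,4,'w8')
E
```

```text
time: 20.15
position: [0.6219, -0.1967, 0.1625]
tool_rot: [2.175, 2.266, 0.002]
ft_force: [-0.7, -0.0, -0.8]
grip_width: 0.711
grip_force: 15.0
[-0.1136173  -0.15494818 -0.00268196]
```

View pics/w8.png

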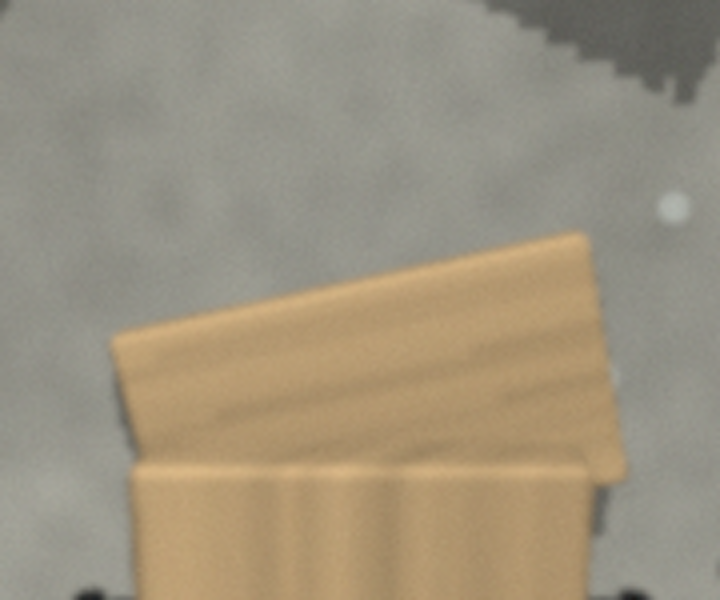

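The square lid is held squarely (far edge at y≈465, level) and the oblong lid hasn't moved. I've used all 14 views, so later checks will be numeric.

```bash
python3 inch.py '[-0.4, -0.6, 0, 0, 0.5, -1.2, -1.6, 0, -0.4, 0.5, -2.2, -3, 0, -0.8, 0.5, -3.2, -4.4, 0, -1.2, 0.5, -4, -5.48, 0, -1.5, 0.5, -4.4, -6, 0, -1.6, 0.5, -4.56, -6.2, 0, -1.6, 0.5, -4.56, -6.2, 0, -1.6, 0.5, -4.56, -6.2, 0, -1.6, 0.5, -4.56, -6.2, 1.2, -1.6, 0.5, -4.56, -6.2, 2.4, -1.6, 0.5, -4.56, -6.2, 3.2, -1.6, 0.5, -4.56, -6.2, 3.6, -1.6, 0.5, -4.56, -6.2, 3.8, -1.6, 0.5, -4.56, -6.2, 3.8, -1.6, 0.5, -4.56, -6.2, 3.8, -1.6, 0.5, -4.56, -6.2, 3.8, -1.6, 0.5]'
python3 - <<'E'
from h import *
s=ctrl.get_state();M=R.from_rotvec(s['tool_rot']).as_matrix()
print(np.degrees(np.arctan2(M[1,1],M[0,1])),togo(.4717,-.3166,.056))
E
```

```text
time: 21.9
position: [0.4723, -0.3174, 0.0681]
tool_rot: [1.785, 2.583, 0.001]
ft_force: [-0.5, 0.0, -1.0]
grip_width: 0.705
grip_force: 15.0
20.691865390382137 [ 0.00094622 -0.00026124  0.01205653]
```

In the tool's units: 0.0115 m is 0.46, 0.0105 m is 0.42.

```bash
python3 inch.py '[0, 0, 0.16, 0, 0.5, 0, 0, 0.32, 0, 0.5, 0, 0, 0.42, 0, 0.5, 0, 0, 0.46, 0, 0.5, 0, 0, 0.46, 0, 0.5]'
```

```text
time: 22.4
position: [0.4714, -0.3169, 0.0561]
tool_rot: [-1.786, -2.583, -0.001]
ft_force: [-2.3, 2.3, 4.3]
grip_width: 0.71
grip_force: 15.0
```

In the tool's units: 0.0015 m is 0.06, 0.001 m is 0.04.

```bash
python3 inch.py '[0, 0, 0.04, 0, 0.5, 0, 0, 0.06, 0, 0.5, 0, 0, 0.06, 0, 0.5]'
```

```text
time: 22.7
position: [0.4714, -0.3169, 0.056]
tool_rot: [-1.786, -2.583, -0.003]
ft_force: [-4.9, 4.5, 16.5]
grip_width: 0.709
grip_force: 15.0
```

In the tool's units: -0.0015 m is -0.06, -0.11 m is -4.4.

```bash
python3 inch.py '[0, 0, -0.06, 0, 0.5, 0, 0, -0.06, 0, 0.75, 0, 0, -0.06, 0, 0.8, 0, 0, -0.06, 0, 0.85, 0, 0, -0.06, 0, 0.9, 0, 0, -0.8, 0, 0.95, 0, 0, -2.4, 0, 1, 0, 0, -4, 0, 1, 0, 0, -4.4, 0, 1, 0, 0, -4.4, 0, 1, 0, 0, -4.4, 0, 1]'
python3 - <<'E'
from h import *
s=ctrl.get_state();M=R.from_rotvec(s['tool_rot']).as_matrix()
print(np.degrees(np.arctan2(M[1,1],M[0,1])),togo(.6250,-.194,.165))
E
```

```text
time: 23.8
position: [0.4711, -0.3163, 0.1629]
tool_rot: [-1.785, -2.583, -0.0]
ft_force: [-0.4, -0.5, 1.0]
grip_width: 0.998
grip_force: 0.0
20.704309590423552 [ 0.06001522  0.18721724 -0.00214386]
```

In the tool's units: 0.187 m is 7.48, 0.06 m is 2.4, 1.67 rad is 8.35.

```bash
python3 inch.py '[0.2, 0.6, 0, 0.5, 1, 0.6, 1.6, 0, 1.2, 1, 1, 2.8, 0, 1.9, 1, 1.4, 4, 0, 2.6, 1, 1.76, 5.4, 0, 3.3, 1, 2.08, 6.4, 0, 4, 1, 2.28, 7.08, 0, 4.7, 1, 2.4, 7.48, 0, 5.4, 1, 2.4, 7.48, 0, 6.1, 1, 2.4, 7.48, 0, 6.8, 1, 2.4, 7.48, 0, 7.5, 1, 2.4, 7.48, 0, 8, 1, 2.4, 7.48, 0, 8.35, 1, 2.4, 7.48, 0, 8.35, 1, 2.4, 7.48, 0, 8.35, 1, 2.4, 7.48, 0, 8.35, 1]'
python3 - <<'E'
from h import *
s=ctrl.get_state();M=R.from_rotvec(s['tool_rot']).as_matrix()
print(np.degrees(np.arctan2(M[1,1],M[0,1])),togo(.6250,-.194,.007))
for n in('wrist','top'):
    c=cam(n);i=ctrl.get_image(n)
    cv2.imwrite(f'pics/{n}9.png',i[:,:,::-1])
    h=cv2.cvtColor(i,cv2.COLOR_RGB2HSV)
    m=cv2.inRange(h,(8,90,60),(25,255,255))
    for k in cv2.findContours(m,0,2)[0]:
        if not 80<cv2.contourArea(k)<15000: continue
        for z in((.015,.063) if n=='top' else (.015,)):
            w=un(c,k[:,0],z)
            r=cv2.minAreaRect((w*1000).astype(np.float32)); print(n,k.mean((0,1)).round(),z,np.round(r[0],1),np.round(r[1],1),round(r[2],1))
E
```

```text
time: 25.4
position: [0.6249, -0.1948, 0.1632]
tool_rot: [-3.114, -0.411, 0.002]
ft_force: [0.5, 0.7, -0.4]
grip_width: 1.002
grip_force: 0.0
-74.94606765022313 [ 0.00048984 -0.00061266  0.15618255]
wrist [353. 333.] 0.015 [ 502.  -384.4] [ 25.  361.2] 15.1
wrist [107. 286.] 0.015 [471.  -35.3] [72.7 31.2] 0.9
wrist [452. 282.] 0.015 [ 572.  -409.5] [73.1 31.7] 29.3
wrist [278. 195.] 0.015 [ 625.8 -194.6] [120.8  63.5] 14.7
wrist [540. 100.] 0.015 [ 776.7 -409.9] [75.7 35.8] 29.0
top [125. 270.] 0.015 [439.8 314.1] [42.5 37.9] 89.2
top [125. 270.] 0.063 [443.4 294.9] [39.9 35.6] 89.2
top [368. 194.] 0.015 [ 589.7 -178.8] [18.6 34. ] 51.9
top [368. 194.] 0.063 [ 584.3 -168.2] [17.4 32. ] 51.9
top [192. 193.] 0.015 [593.6 178.1] [59.6 61.2] 0.2
top [192. 193.] 0.063 [588.  167.1] [56.  57.5] 0.2
top [212.  56.] 0.015 [881.4 131.4] [62.3 66.3] 16.8
top [212.  56.] 0.063 [858.4 123.3] [58.6 62.3] 16.8
top [484.  18.] 0.015 [ 965.  -428.1] [ 52.8 118.2] 48.1
top [484.  18.] 0.063 [ 937.  -402.5] [ 49.6 111. ] 48.1
```

```bash
python3 inch.py '[0, 0, 1.2, 0, 1, 0, 0, 2.8, 0, 1, 0, 0, 4.2, 0, 1, 0, 0, 5.4, 0, 1, 0, 0, 5.96, 0, 1, 0, 0, 6.16, 0, 0.95, 0, 0, 6.24, 0, 0.9, 0, 0, 6.24, 0, 0.85, 0, 0, 6.24, 0, 0.7, 0, 0, 6.24, 0, 0.6, 0, 0, 6.24, 0, 0.6, 0, 0, 6.24, 0, 0.6]' 20
```

```text
time: 26.7
position: [0.626, -0.1949, 0.0092]
tool_rot: [3.115, 0.41, 0.003]
ft_force: [-1.3, 0.9, 5.2]
grip_width: 0.751
grip_force: 20.0
```

In the tool's units: -0.14 m is -5.6, -0.11 m is -4.4.

```bash
python3 inch.py '[0, 0, -0.16, 0, 0.5, 0, 0, -0.4, 0, 0.5, 0, 0, -1.2, 0, 0.5, 0, 0, -2.8, 0, 0.5, 0, 0, -4.4, 0, 0.5, 0, 0, -5.6, 0, 0.5, 0, 0, -5.6, 0, 0.5, 0, 0, -5.6, 0, 0.5]'
python3 - <<'E'
from h import *
s=ctrl.get_state();M=R.from_rotvec(s['tool_rot']).as_matrix()
print(np.degrees(np.arctan2(M[1,1],M[0,1])),togo(.6603,-.0098,.15),s['torque'])
E
```

```text
time: 27.5
position: [0.6255, -0.1951, 0.1496]
tool_rot: [3.115, 0.41, 0.003]
ft_force: [0.3, -0.1, -2.2]
grip_width: 0.752
grip_force: 20.0
-75.0092515267358 [ 0.08149617 -0.16998494 -0.00031953] [-0.02505698  0.17117876 -0.0153674 ]
```

Units first: shifts go in units of 25 mm and turns go in units of 0.2 rad. So -0.17 m is -6.8, -0.167 m is -6.68, 0.05 rad is 0.25.

```bash
python3 inch.py '[0.2, -0.48, 0, 0.25, 0.5, 0.6, -1.4, 0, 0.75, 0.5, 1.2, -2.6, 0, 1.3, 0.5, 1.88, -4, 0, 1.85, 0.5, 2.52, -5.28, 0, 2.4, 0.5, 2.96, -6.2, 0, 2.9, 0.5, 3.2, -6.68, 0, 3.2, 0.5, 3.26, -6.8, 0, 3.25, 0.5, 3.26, -6.8, 0, 3.25, 0.5, 3.26, -6.8, 0, 3.25, 0.5, 3.26, -6.8, 1.2, 3.25, 0.5, 3.26, -6.8, 2.4, 3.25, 0.5, 3.26, -6.8, 3, 3.25, 0.5, 3.26, -6.8, 3.32, 3.25, 0.5, 3.26, -6.8, 3.44, 3.25, 0.5, 3.26, -6.8, 3.44, 3.25, 0.5, 3.26, -6.8, 3.44, 3.25, 0.5, 3.26, -6.8, 3.44, 3.25, 0.5]'
python3 - <<'E'
from h import *
s=ctrl.get_state();M=R.from_rotvec(s['tool_rot']).as_matrix()
print(np.degrees(np.arctan2(M[1,1],M[0,1])),togo(.6608,-.0093,.0512))
E
```

```text
time: 29.3
position: [0.6607, -0.0096, 0.0632]
tool_rot: [-3.082, 0.606, -0.003]
ft_force: [0.3, -0.5, -1.2]
grip_width: 0.754
grip_force: 20.0
-112.23343043883318 [-2.22936506e-05 -3.61726140e-04  1.19645856e-02]
```

In the tool's units: 0.0115 m is 0.46, 0.0105 m is 0.42.

```bash
python3 inch.py '[0, 0, 0.16, 0, 0.5, 0, 0, 0.32, 0, 0.5, 0, 0, 0.42, 0, 0.5, 0, 0, 0.46, 0, 0.5, 0, 0, 0.46, 0, 0.5]'
```

```text
time: 29.8
position: [0.6598, -0.0093, 0.0512]
tool_rot: [-3.082, 0.606, 0.001]
ft_force: [-1.8, 1.7, 4.6]
grip_width: 0.757
grip_force: 20.0
```

In the tool's units: 0.001 m is 0.04, 0.0005 m is 0.02.

```bash
python3 inch.py '[0, 0, 0.02, 0, 0.5, 0, 0, 0.04, 0, 0.5, 0, 0, 0.04, 0, 0.5]'
```

```text
time: 30.1
position: [0.6598, -0.0093, 0.0512]
tool_rot: [-3.082, 0.605, 0.001]
ft_force: [-4.7, 2.0, 9.3]
grip_width: 0.754
grip_force: 20.0
```

Contact. Release, rise and move back clear of the top camera's view.

In the tool's units: -0.17 m is -6.8, -0.14 m is -5.6.

```bash
python3 inch.py '[0, 0, -0.04, 0, 0.5, 0, 0, -0.04, 0, 0.8, 0, 0, -0.04, 0, 0.85, 0, 0, -0.04, 0, 0.9, 0, 0, -0.04, 0, 1, 0, 0, -0.8, 0, 1, 0, 0, -2.4, 0, 1, 0, 0, -4, 0, 1, 0, 0, -5.6, 0, 1, 0, 0, -6.8, 0, 1, 0, 0, -6.8, 0, 1]'
python3 - <<'E'
from h import *
print(togo(.35,.5,.25))
c=cam('wrist');i=ctrl.get_image('wrist')
m=cv2.inRange(cv2.cvtColor(i,cv2.COLOR_RGB2HSV),(8,90,60),(25,255,255))
for k in cv2.findContours(m,0,2)[0]:
    if cv2.contourArea(k)>500:
        r=cv2.minAreaRect((un(c,k[:,0],.057)*1000).astype(np.float32));print(np.round(r[0],1),np.round(r[1],1),round(r[2],1))
E
```

```text
time: 31.2
position: [0.6624, -0.0112, 0.2263]
tool_rot: [-3.081, 0.607, -0.014]
ft_force: [0.7, 0.1, -0.6]
grip_width: 0.999
grip_force: 0.0
[-0.48269781 -0.35461267 -0.02662693]
[434.7 -89.9] [382.6  26.3] 67.9
[ 476.8 -157.3] [32.7 76.5] 81.4
[632.4 225.1] [32.9 76.9] 54.0
[660.4 -10. ] [ 63.5 120.5] 67.8
[864.7 113.7] [70.8 63. ] 46.7
```

In the tool's units: -0.48 m is -19.2, -0.355 m is -14.2.

```bash
python3 inch.py '[-0.6, -0.4, 0, 0, 1, -2, -1.4, 0, 0, 1, -3.6, -2.6, 0, 0, 1, -5.2, -3.8, 0, 0, 1, -6.8, -5, 0, 0, 1, -8.4, -6.16, 0, 0, 1, -10, -7.36, 0, 0, 1, -11.6, -8.52, 0, 0, 1, -13.2, -9.68, 0, 0, 1, -14.8, -10.88, 0, 0, 1, -16.4, -12.04, 0, 0, 1, -18, -13.2, 0, 0, 1, -19, -14, 0, 0, 1, -19.2, -14.2, 0, 0, 1, -19.2, -14.2, 0, 0, 1]'
python3 - <<'E'
from h import *
c=cam('top');i=ctrl.get_image('top');cv2.imwrite('pics/topE.png',i[:,:,::-1])
m=cv2.inRange(cv2.cvtColor(i,cv2.COLOR_RGB2HSV),(8,80,50),(28,255,255))
for k in cv2.findContours(m,0,2)[0]:
    if cv2.contourArea(k)>80:
        r=cv2.minAreaRect((un(c,k[:,0],.064)*1000).astype(np.float32));print(k.mean((0,1)).round(),np.round(r[0],1),np.round(r[1],1),round(r[2],1))
E
```

```text
time: 32.75
position: [0.349, 0.5012, 0.2185]
tool_rot: [3.081, -0.602, 0.002]
ft_force: [0.5, -1.2, -0.1]
grip_width: 0.998
grip_force: 0.0
[126. 268.] [443.5 294.5] [40.  35.6] 89.2
[448. 252.] [ 471.4 -315.6] [63.7 65.5] 20.5
[193. 195.] [587.8 167.8] [59.4 55.8] 89.1
[284. 157.] [656.3  -9.8] [ 66.3 123.6] 67.7
[213.  56.] [858.5 123.5] [61.  62.8] 16.8
[490.  67.] [ 846.5 -466.4] [173.2 229. ] 88.9
```

All four lids measure within about 2 mm of their pots on the two cameras, and both turned lids are square to their pots. Handing in.

```bash
python3 -c "
from bench import ctrl
print(ctrl.close_job())"
```

```text
the job is handed in; nothing more can be done
None
```

All four lids are on their own pots and the job is handed in at about 33 s; the cameras put each lid within about 2–3 mm of its pot's measured centre and the two angular ones within about 1° of their pots' sides, but no verdict came back.

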